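# Open the counterweighted vial press and load a bottle

## Task

Slowly swing the counterweighted arm of the vial press up by its red handle, over its balance point and gently down onto its spring stop on the far side, so that it stays open by itself when you let go; neither let it fall nor force it against the stop. Then stand the red-capped dropper bottle upright in the press's round nest, set down rather than dropped, leaving the arm open and the white-capped bottle alone.

Things in the scene. Friction and masses are not known exactly. Their poses are not given: they have to be found in the camera images.
- press: the fixed vial press: grey base 110 x 355 x 12 mm (long side along its y axis), two upright fork cheeks with the hinge, an aluminium nest block at the -y end and a grey stop post at the +y end. Origin on the bench exactly below the hinge; z up, y from nest to stop. The red handle stands out to the -x side, which faces the robot.
- hinge (a point): the arm's hinge: the hinge line is level, along the press's x axis, 130 mm above the bench.
- press_arm (a joint): angle of the press arm, rad: 0 = shut, level, pointing to the press's -y; grows as it swings up through vertical (1.57) and over to +y. The blue arm is a 16 mm square bar reaching 195 mm from the hinge, with a rubber pressing pad under it above the nest. Faster than 1.5 rad/s is a fall or a fling and damages it.
- handle (a point): middle of the gripping length of the arm's handle: a round red bar, diameter 14 mm, parallel to the hinge line, out from the arm's -x side, with a 20 mm end cap 21 to 27 mm further out. The point is 185 mm from the hinge line and 43 mm to -x of the arm's middle plane, and moves with the arm; the bar may turn between the fingers. Shut it is 130 mm, at the top of the swing 315 mm above the bench.
- stop_post: grey stop post on the base, 30 x 24 x 200 mm; origin at its foot, z up. Through it runs an adjusting screw, whose setting differs at every start and is not measured, with a sprung rubber buffer on its end that the open arm leans on: the arm meets it somewhere from 1.88 to 2.36 rad and must be felt onto it. More than 30 N on the stop damages it.
- nest (a point): centre of the floor of the round nest that takes the bottle: 36 mm bore, 14 mm deep with a small chamfer, in a block 60 x 60 x 20 mm whose top is 32 mm above the bench; its floor is 18 mm above the bench. 140 mm from the hinge towards -y.
- red_bottle: the small white dropper bottle with the red cap and nozzle, standing upright: body 29 mm in diameter, 52 mm tall to the shoulder, 71 mm in all, 35 to 70 g. Origin at the centre of its underside, z up. Grip it round the body.
- white_bottle: the same dropper bottle with a white cap and green band; a bystander, to be left alone. Origin at the centre of its underside. The two bottles' places are swapped at random.
- counterweight: round dark steel weight (56 x 32 mm) on the arm's tail, origin on the hinge. Its mass differs at every start, so the arm's balance point lies anywhere from 0.95 to 1.45 rad: short of it the arm falls shut, past it it falls open. The arm needs at most 2.5 N at the handle to move freely.
- post_head (a point): where the adjusting screw passes the stop post, 195 mm above the bench; the screw points from here towards the hinge. Its 18 mm rubber buffer gives 3 mm at 14 N per mm, then is solid. It meets the arm 74 to 107 mm from the hinge, so 1 N at the handle puts 1.7 to 2.5 N on it.
Things that resemble listed ones, but are neither listed nor needed, are in the scene too. Leave any black or turquoise look-alike of the red_bottle alone.

How it is judged (in metres and radians):
On the way:
1. the arm leans open on its stop by itself, at rest and let go of, the bottle not yet in the nest (value of joint press_arm above 1.75 rad and velocity of joint press_arm between -0.15 and 0.15 rad/s and contact force between the fingers and anything else below 0.3 N and horizontal distance between red_bottle and nest above 0.05 m), for 0.4 s.
At the end, for the whole second after the job is handed in: The arm leans open on its stop (beyond 1.75 rad, within 0.15 rad/s of still); the red-capped bottle stands in the nest, within 6 mm of its centre, on its floor to 4 mm, upright to 0.1 rad and at rest; the white-capped bottle is within 30 mm of where it was (value of joint press_arm above 1.75 rad and velocity of joint press_arm between -0.15 and 0.15 rad/s and horizontal distance between red_bottle and nest below 0.006 m and z of red_bottle in the frame of nest below 0.004 m and angle between red_bottle's own z axis and vertical below 0.1 rad and linear speed of red_bottle below 0.03 m/s and distance of white_bottle from where it was at the start of the episode below 0.03 m); the robot touches nothing.
It fails at once if the stop is pressed or struck with more than 30 N (contact force between stop_post and anything else above 30 N).
It fails at once if the arm falls or is flung faster than 1.5 rad/s (velocity of joint press_arm above 1.5 rad/s or velocity of joint press_arm below -1.5 rad/s).
It fails at once if the red-capped bottle is tipped by more than 0.6 rad (angle between red_bottle's own z axis and vertical above 0.6 rad).
It fails at once if the bottle is dropped into the nest (faster than 0.5 m/s within 20 mm of its axis and 60 mm of its floor) (horizontal distance between red_bottle and nest below 0.02 m and z of red_bottle in the frame of nest below 0.06 m and linear speed of red_bottle above 0.5 m/s).
It fails at once if the white-capped bottle is moved by more than 30 mm (distance of white_bottle from where it was at the start of the episode above 0.03 m).
It also fails if it takes over 69 s, if anything falls off the work surface, if the arm or the gripper's body presses on something with over 40 N, if the wrist force passes 120 N, or if a joint passes its speed limit or range.

## Robot

A 6-joint arm with a two-finger parallel gripper is mounted at the origin on a cart in front of the work surface, level with it; the furniture and walls round the work are solid. World frame = base frame: x ahead of the robot, y to its left, z up, the work surface at z = 0. Lengths are in mm, angles in rad, forces in N, time in s.
With the tool pointing down it reaches from about 275 to 1000 mm from the base axis. Payload 8.4 kg.
Tool frame: the origin (TCP) lies at the very end of the fingers, on their centre line; the grasp point (between the pads) lies 19 mm behind it (r.pinch_z is the distance from the TCP to the grasp point, in mm); z points along the fingers, y is the line along which they close (so a half turn about z gives the same grasp; the last joint's range is limited). The gripper opens to 85 mm and grips with 20 to 120 N. Pads are 22 mm wide; open, the fingers measure 114 mm over their backs; the gripper's body (76 mm by 85 mm) begins 54 mm behind the grasp point. The pads swing forward as they close: fully open they stand 13 mm farther back than shut.
Start: joints at [-1.253, 0.353, 1.633, -0, 1.155, -0.002], TCP at [196.484, -593.314, 231.281] pointing down, gripper open.
Joint ranges: [-2.63, 2.63], [-0.92, 2.1], [0.06, 2.66], [-1.3, 4.44], [0, 2.69], [-3.02, 3.02]. Speed limits (rad/s): [2.22, 2.22, 2.79, 3.14, 3.14, 3.14].

## Interface

Orientations are given as [roll, pitch, yaw] about the fixed x, y, z axes, in that order (R = Rz(yaw) Ry(pitch) Rx(roll)).
In Python, from rig import r gives the robot as it stands.
- The arm moves only by the tool carry_out, never from a script. Its argument "series" is a list of rows, each a list of 7 numbers: the turn, a rotation vector about the tool's x, y, z as a fraction of full scale, then the shift along the tool's x, y, z as a fraction of full scale, then the gripper command: -1 is fully open, 1 is shut, values between are in proportion. A call has 1 to 8 rows; each row is the pose to reach, as a shift and turn from the pose commanded when the call began, along the tool's axes at that moment, turning the shorter way round; what a row does not reach only later rows make up. Full scale, the value 1, is 0.25 m for a shift and pi rad for a turn. A row lasts 1/8 s, in which the tool goes at most 62.5 mm and 10.7 degrees, less where a joint would pass 70% of its speed; a pose out of reach is approached as far as the arm can. A call with a number of a shift or a turn outside -1 to 1 is refused whole. A call with a gripper value outside its range is refused whole. The fingers move at their own pace and stop on an object; "force" is the grip in N (left out, the last holds). Time passes only in rows, so rows that repeat a pose let the fingers close. It gives the time, the measured TCP pose, the force, the opening and the grip force at its end, in the units of the state.
- r.sense(): the state, without advancing time (a new reading comes with each control period).
- r.grab_frame(name): name is "side" or "top"; returns the picture (384x512x3 uint8, red, green, blue); there is no depth.
- r.get_calibration(name): a dict with "K" (3x3 intrinsics, pixels), "pose" (4x4, takes a point from camera to world coordinates). Camera axes: x right, y up, looking along -z (the intrinsics and any distortion apply to the point x, -y, -z); pixel columns grow to the right and rows downward; lengths in mm; the calibration is good to about 2 mm. A picture is of the moment at which its call begins. get_calibration takes no time and is no camera call.
- r.sign_off(): hands the job in; it is judged then, once.
Trained networks look in the newest picture that a camera, given by its name, has taken for a name from the list of things; names that differ only in an ending like _2 or _b are one class to them, and where a whole thing is asked for, a point or a joint stands for the part that bears it (a point fixed in the world has none). Each returns a list of dicts, best first, with "score" (0 to 1); they miss things now and then, are a little off and sometimes report something else, mostly with a low value. They report only what shows in the picture. A call takes as long as a camera call. They do not tell look-alikes from the thing itself.
- r.silhouettes(camera, label): "region" (384x512 bool, what is visible of it) and "position" ([row, column] in pixels, amid what is visible of it).
The state is a dict: "clock": time; "qpos": joint angles; "qvel": joint speeds; "joint_efforts": joint torques, N m; "eef_pos": TCP position; "tcp_rot": TCP orientation; "contact_force": force on the tool from outside, world axes, zero at the start; "wrist_torque": the same for the moment, N m; "opening": opening from 0.0 (shut) to 1.0 (fully open); "grasp_force": force on a finger pad.
Only numpy, scipy, OpenCV 4.12 (cv2) and the standard library are available. Lean on these libraries where they do the work, as an engineer would, in place of code of your own. Each camera call takes 0.05 s, during which the arm holds its last target. There are 200 camera calls.

## Working session

There is one attempt and no reset: what is moved stays moved. The work goes in short steps, Python scripts to look and compute and a tool call to move; the robot and the scene stay as the last step left them, time stands still between calls to the robot, and variables do not carry over. Pictures are saved under pics/ and viewed, at most 10 in all, crops included, and the job is handed in when it is done.

Besides the shell and the picture viewer there is one more tool, called after "Call:" by a JSON object that holds its "fn" and its "kwargs", one argument or row to a line. carry_out: Moves the arm, as the interface text tells. Its arguments: {"type":"object","properties":{"series":{"type":"array"},"force":{"type":"number"}},"required":["series"]}

```bash
mkdir -p pics; ls; python3 - <<'E'
from rig import r
import cv2,numpy as np
for n in("side","top"):
    im=r.grab_frame(n); cv2.imwrite(f"pics/{n}0.png",im[:,:,::-1])
    c=r.get_calibration(n); print(n,np.round(c["K"],1).tolist(),np.round(c["pose"],3).tolist(),[k for k in c])
    for l in("press","red_bottle","white_bottle","handle","stop_post","counterweight","nest"):
        try:
            for d in r.silhouettes(n,l)[:3]: print(l,round(d["score"],2),np.round(d["position"],1),d["region"].sum())
        except Exception as e: print(l,e)
s=r.sense(); print({k:np.round(v,3).tolist() for k,v in s.items()}, r.pinch_z)
E
```

```text
pics
side [[356.1, 0.0, 256.6], [0.0, 356.1, 188.8], [0.0, 0.0, 1.0]] [[0.984, 0.082, -0.159, 411.987], [-0.178, 0.38, -0.908, -649.184], [-0.015, 0.922, 0.388, 480.452], [0.0, 0.0, 0.0, 1.0]] ['K', 'pose']
red_bottle 0.87 [264.7 301.2] 360
red_bottle 0.83 [249.  326.9] 307
red_bottle 0.64 [251.4 291.2] 288
white_bottle 0.47 [208.9 257.9] 3423
handle 0.98 [180.4 259.5] 858
stop_post 0.95 [147.9 246.4] 388
counterweight 0.75 [160.4 254.9] 255
nest 0.58 [209.8 258.1] 3310
top [[350.0, 0.0, 251.6], [0.0, 350.0, 198.4], [0.0, 0.0, 1.0]] [[0.136, 0.971, -0.198, 378.431], [-0.991, 0.134, -0.025, 166.339], [0.002, 0.199, 0.98, 1048.306], [0.0, 0.0, 0.0, 1.0]] ['K', 'pose']
press 0.64 [196.5 224.7] 4890
red_bottle 0.56 [170.7 307.7] 120
red_bottle 0.53 [195.2 308.2] 81
white_bottle 0.46 [190.3 200.7] 261
white_bottle 0.44 [258.9 334.2] 98
handle 0.75 [194.6 243.4] 868
stop_post 0.78 [179.9 165.6] 617
stop_post 0.37 [258.3 332.3] 68
stop_post 0.34 [201.2 328.5] 94
counterweight 0.76 [191.4 204.1] 301
counterweight 0.58 [179.2 168. ] 651
nest 0.58 [198.7 224.1] 4885
{'clock': 0.8, 'qpos': [-1.253, 0.353, 1.633, -0.0, 1.155, -0.002], 'qvel': [0.002, -0.0, -0.0, -0.001, -0.001, -0.0], 'joint_efforts': [-0.0, -60.511, -34.242, -0.0, 0.001, 0.0], 'eef_pos': [196.475, -593.351, 231.324], 'tcp_rot': [3.142, 0.0, 0.32], 'contact_force': [-1.606, 0.117, 0.116], 'wrist_torque': [0.036, 0.015, -0.005], 'grasp_force': 0.0, 'opening': 1.003} 18.700000000000003
```

```bash
python3 - <<'E'
import cv2
a=cv2.imread("pics/side0.png")[110:310,170:380]; b=cv2.imread("pics/top0.png")[130:290,140:360]
cv2.imwrite("pics/s1.png",cv2.resize(a,None,fx=2.9,fy=2.9,interpolation=2)); cv2.imwrite("pics/t1.png",cv2.resize(b,None,fx=3.6,fy=3.6,interpolation=2))
E
```

```text
(no output)
```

View pics/s1.png

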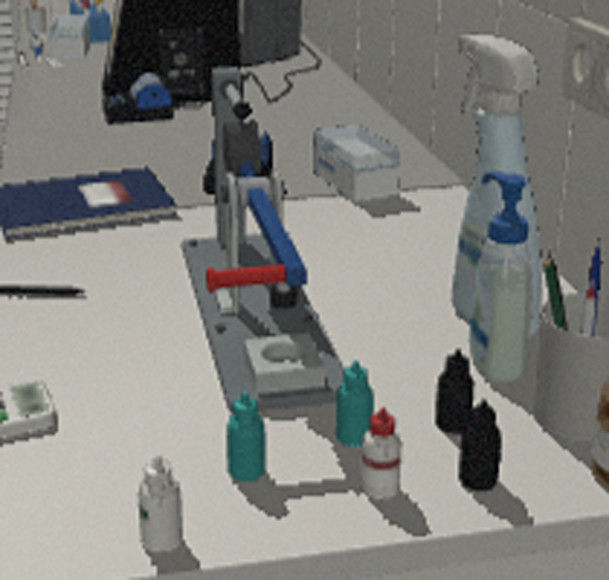

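View pics/t1.png

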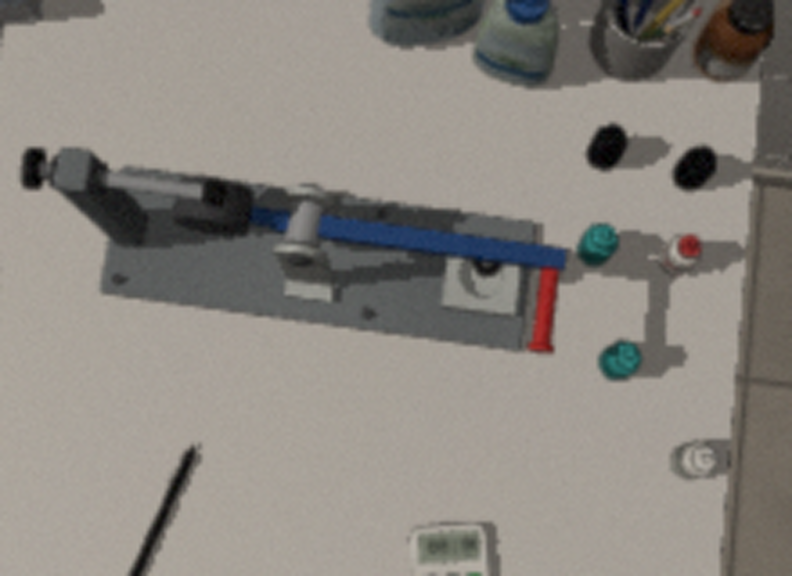

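```bash
cat > h.py <<'E'
from rig import r
import numpy as np
from scipy.optimize import least_squares
C={n:r.get_calibration(n) for n in("side","top")}
F=np.diag([1,-1,-1.])
def ray(n,uv):
    c=C[n];d=F@np.linalg.solve(c["K"],[*uv,1.]);P=np.array(c["pose"]);return P[:3,3],P[:3,:3]@d
def proj(n,p):
    P=np.array(C[n]["pose"]);q=C[n]["K"]@(F@(P[:3,:3].T@(np.asarray(p,float)-P[:3,3])));return q[:2]/q[2]
def onz(n,uv,z):
    o,d=ray(n,uv);return o+d*(z-o[2])/d[2]
def tri(s,t):
    f=lambda p:np.r_[proj("side",p)-s,proj("top",p)-t]
    q=least_squares(f,[450,0,50]);return q.x,np.abs(q.fun).max()
S=lambda x,y:np.array([170+x/2.9,110+y/2.9])
T=lambda x,y:np.array([140+x/3.6,130+y/3.6])
def press(p,q): # p=(x,y,yaw)
    c,s=np.cos(p[2]),np.sin(p[2]);return np.array([p[0]+c*q[0]-s*q[1],p[1]+s*q[0]+c*q[1],q[2]])
E
python3 - <<'E'
from h import *
for u in[(541,222),(522,352),(102,292)]: print("base",onz("top",T(*u),12).round(1))
for u in[(443,305),(518,315)]: print("nestblk",onz("top",T(*u),32).round(1))
for nm,s,t in[("hcap",S(209,279),T(540,349)),("hroot",S(288,273),T(548,268)),("redtip",S(383,411),T(690,241)),("whitetip",S(158,460),T(702,458)),("teal",S(355,366),T(600,234)),("teal2",S(245,396),T(624,351))]:
    p,e=tri(s,t);print(nm,p.round(1),e.round(2))
for u in[(378,492),(160,545),(352,440),(246,476)]: print("foot",onz("side",S(*u),2).round(1))
# fit: corners + handle
obs=[]
bx=55
E
```

```text
base [624.4  79.1  12. ]
base [513.   82.1  12. ]
base [515.1 434.5  12. ]
nestblk [539.8 152.1  32. ]
nestblk [540.   90.5  32. ]
hcap [503.5  78.7 129.1] 0.64
hroot [566.1  79.3 127.5] 1.15
redtip [613.5 -35.9  65.9] 0.37
whitetip [446.6 -60.9  64.3] 1.02
teal [611.5  35.1  62.6] 0.79
teal2 [519.2   7.1  64.1] 0.42
foot [609.8 -45.1   2. ]
foot [445.2 -72.1   2. ]
foot [608.7  23.2   2. ]
foot [517.2  -6.6   2. ]
```

```bash
cat >> h.py <<'E'
def rows(ts,start=None):
    "ts: world targets (x,y,z,yaw,grip), tool down; start=(x,y,z,yaw) commanded"
    if start is None:
        s=r.sense();start=[*s["eef_pos"],s["tcp_rot"][2]]
    w=start[3];c,s_=np.cos(w),np.sin(w)
    A=np.array([[c,s_,0],[s_,-c,0],[0,0,-1]])
    out=[]
    for t in ts:
        d=A@(np.array(t[:3])-start[:3])/250; dy=(t[3]-w+np.pi)%(2*np.pi)-np.pi
        out.append([0,0,round(-dy/np.pi,4),*[round(v,4) for v in d],t[4]])
    for o in out: print(o)
def lin(a,b,n): return [tuple(np.array(a)+(np.array(b)-a)*k/n) for k in range(1,n+1)]
E
python3 - <<'E'
from h import *
rows([(300,-380,240,.2,-1)])
print(); rows([(420,-150,250,.0,-1)],(300,-380,240,.2))
print(); rows([(528,76,230,.0,-1)],(420,-150,250,0))
E
```

```text
[0, 0, np.float64(0.0381), np.float64(0.6614), np.float64(-0.68), np.float64(-0.0347), -1]

[0, 0, 0.0637, np.float64(0.6532), np.float64(-0.8063), np.float64(-0.04), -1]

[0, 0, -0.0, np.float64(0.432), np.float64(-0.904), np.float64(0.08), -1]
```

Call:
{"fn": "carry_out", "kwargs": {
  "series": [
    [0, 0, 0.038, 0.66, -0.68, -0.035, -1],
    [0, 0, 0.038, 0.66, -0.68, -0.035, -1],
    [0, 0, 0.038, 0.66, -0.68, -0.035, -1],
    [0, 0, 0.038, 0.66, -0.68, -0.035, -1],
    [0, 0, 0.038, 0.66, -0.68, -0.035, -1]
  ]
}}

```text
clock: 1.42
eef_pos: [300.7, -377.6, 240.4]
tcp_rot: [-3.141, -0.0, 0.204]
contact_force: [-0.0, -0.8, -0.1]
opening: 1.0
grasp_force: 0.0
```

Call:
{"fn": "carry_out", "kwargs": {
  "series": [
    [0, 0, 0.064, 0.653, -0.806, -0.04, -1],
    [0, 0, 0.064, 0.653, -0.806, -0.04, -1],
    [0, 0, 0.064, 0.653, -0.806, -0.04, -1],
    [0, 0, 0.064, 0.653, -0.806, -0.04, -1],
    [0, 0, 0.064, 0.653, -0.806, -0.04, -1]
  ]
}}

```text
clock: 2.05
eef_pos: [421.0, -148.3, 250.4]
tcp_rot: [3.141, -0.001, 0.002]
contact_force: [-0.4, -0.3, -0.8]
opening: 1.0
grasp_force: 0.0
```

Call:
{"fn": "carry_out", "kwargs": {
  "series": [
    [0, 0, 0, 0.432, -0.904, 0.08, -1],
    [0, 0, 0, 0.432, -0.904, 0.08, -1],
    [0, 0, 0, 0.432, -0.904, 0.08, -1],
    [0, 0, 0, 0.432, -0.904, 0.08, -1],
    [0, 0, 0, 0.432, -0.904, 0.08, -1]
  ]
}}

```text
clock: 2.68
eef_pos: [529.5, 78.0, 229.4]
tcp_rot: [-3.141, -0.0, 0.002]
contact_force: [0.9, -1.6, -0.3]
opening: 0.999
grasp_force: 0.0
```

Call:
{"fn": "carry_out", "kwargs": {
  "series": [
    [0, 0, 0, 0, 0.004, 0.2, -0.4],
    [0, 0, 0, 0, 0.004, 0.3, -0.2],
    [0, 0, 0, 0, 0.004, 0.4, -0.2],
    [0, 0, 0, 0, 0.004, 0.473, -0.2],
    [0, 0, 0, 0, 0.004, 0.473, 0.4],
    [0, 0, 0, 0, 0.004, 0.473, 0.5]
  ],
  "force": 20
}}

```text
clock: 3.42
eef_pos: [527.8, 75.1, 112.3]
tcp_rot: [-3.14, 0.0, -0.003]
contact_force: [-2.4, 6.0, -1.0]
opening: 0.25
grasp_force: 2.8
```

```bash
python3 - <<'E'
from h import *
import cv2
a=r.grab_frame("side")[:,:,::-1];b=r.grab_frame("top")[:,:,::-1]
f=lambda m:cv2.resize(m,(400,400),interpolation=2)
cv2.imwrite("pics/c2.png",np.hstack([f(a[130:250,200:320]),f(b[150:250,190:290])]))
print(r.sense()["contact_force"])
E
```

```text
[-0.97375254  6.1643867  -1.00296875]
```

View pics/c2.png

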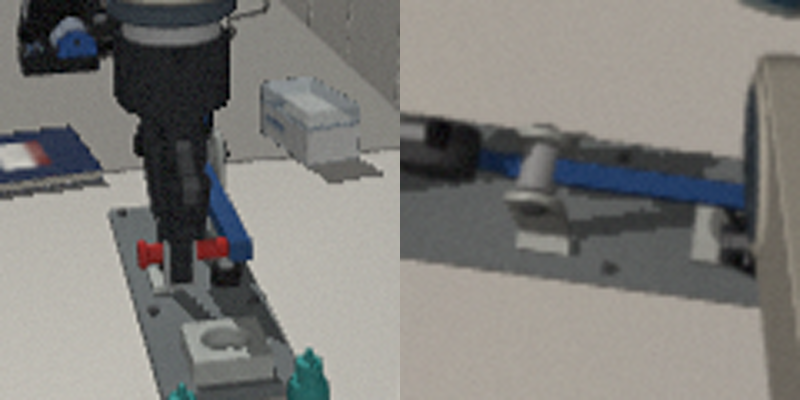

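Call:
{"fn": "carry_out", "kwargs": {
  "series": [
    [0, 0, 0, 0, -0.016, 0, 0.5],
    [0, 0, 0, 0, -0.016, 0, 0.8],
    [0, 0, 0, 0, -0.016, 0, 1],
    [0, 0, 0, 0, -0.016, 0, 1]
  ],
  "force": 25
}}

```text
clock: 4.03
eef_pos: [528.5, 78.9, 112.8]
tcp_rot: [-3.141, -0.002, -0.001]
contact_force: [-0.3, 1.3, 5.7]
opening: 0.152
grasp_force: 24.4
```

```bash
cat >> h.py <<'E'
def arc(t0,ts,R=185):
    for t in ts:
        dy=-R*(np.cos(t)-np.cos(t0));dz=R*(np.sin(t)-np.sin(t0))
        print([0,0,0,round(.006*dy/250,3),round(-dy/250,4),round(-dz/250,4),1], round(t,2))
E
python3 - <<'E'
from h import *
for a,n,s in[(0,4,.04),(.16,8,.06),(.64,8,.06),(1.12,8,.06)]: arc(a,[a+s*k for k in range(1,n+1)]);print()
E
```

```text
[0, 0, 0, np.float64(0.0), np.float64(-0.0006), np.float64(-0.0296), 1] 0.04
[0, 0, 0, np.float64(0.0), np.float64(-0.0024), np.float64(-0.0591), 1] 0.08
[0, 0, 0, np.float64(0.0), np.float64(-0.0053), np.float64(-0.0886), 1] 0.12
[0, 0, 0, np.float64(0.0), np.float64(-0.0095), np.float64(-0.1179), 1] 0.16

[0, 0, 0, np.float64(0.0), np.float64(-0.0084), np.float64(-0.0436), 1] 0.22
[0, 0, 0, np.float64(0.0), np.float64(-0.0194), np.float64(-0.0866), 1] 0.28
[0, 0, 0, np.float64(0.0), np.float64(-0.0329), np.float64(-0.1289), 1] 0.34
[0, 0, 0, np.float64(0.0), np.float64(-0.049), np.float64(-0.1703), 1] 0.4
[0, 0, 0, np.float64(0.0), np.float64(-0.0675), np.float64(-0.2106), 1] 0.46
[0, 0, 0, np.float64(0.001), np.float64(-0.0884), np.float64(-0.2498), 1] 0.52
[0, 0, 0, np.float64(0.001), np.float64(-0.1116), np.float64(-0.2876), 1] 0.58
[0, 0, 0, np.float64(0.001), np.float64(-0.137), np.float64(-0.324), 1] 0.64

[0, 0, 0, np.float64(0.0), np.float64(-0.0276), np.float64(-0.0348), 1] 0.7
[0, 0, 0, np.float64(0.0), np.float64(-0.0572), np.float64(-0.0679), 1] 0.76
[0, 0, 0, np.float6
[... 378 characters left out ...]
 0, 0, np.float64(0.002), np.float64(-0.2711), np.float64(-0.2241), 1] 1.12

[0, 0, 0, np.float64(0.0), np.float64(-0.0405), np.float64(-0.0181), 1] 1.18
[0, 0, 0, np.float64(0.0), np.float64(-0.0821), np.float64(-0.0338), 1] 1.24
[0, 0, 0, np.float64(0.001), np.float64(-0.1245), np.float64(-0.047), 1] 1.3
[0, 0, 0, np.float64(0.001), np.float64(-0.1676), np.float64(-0.0575), 1] 1.36
[0, 0, 0, np.float64(0.001), np.float64(-0.2112), np.float64(-0.0655), 1] 1.42
[0, 0, 0, np.float64(0.002), np.float64(-0.2553), np.float64(-0.0709), 1] 1.48
[0, 0, 0, np.float64(0.002), np.float64(-0.2996), np.float64(-0.0736), 1] 1.54
[0, 0, 0, np.float64(0.002), np.float64(-0.344), np.float64(-0.0736), 1] 1.6
```

Call:
{"fn": "carry_out", "kwargs": {
  "series": [
    [0, 0, 0, 0, -0.001, -0.03, 1],
    [0, 0, 0, 0, -0.002, -0.059, 1],
    [0, 0, 0, 0, -0.005, -0.089, 1],
    [0, 0, 0, 0, -0.009, -0.118, 1]
  ]
}}

```text
clock: 4.53
eef_pos: [528.3, 81.1, 142.1]
tcp_rot: [3.142, -0.001, -0.001]
contact_force: [4.7, 0.7, -2.1]
opening: 0.155
grasp_force: 24.4
```

Call:
{"fn": "carry_out", "kwargs": {
  "series": [
    [0, 0, 0, 0, -0.008, -0.044, 1],
    [0, 0, 0, 0, -0.019, -0.087, 1],
    [0, 0, 0, 0, -0.033, -0.129, 1],
    [0, 0, 0, 0, -0.049, -0.17, 1],
    [0, 0, 0, 0, -0.068, -0.211, 1],
    [0, 0, 0, 0.001, -0.088, -0.25, 1],
    [0, 0, 0, 0.001, -0.112, -0.288, 1],
    [0, 0, 0, 0.001, -0.137, -0.324, 1]
  ]
}}

```text
clock: 5.52
eef_pos: [528.5, 113.0, 223.7]
tcp_rot: [3.137, -0.001, -0.0]
contact_force: [3.6, -12.3, 6.2]
opening: 0.152
grasp_force: 24.6
```

Call:
{"fn": "carry_out", "kwargs": {
  "series": [
    [0, 0, 0, 0, -0.02, -0.038, 1],
    [0, 0, 0, 0, -0.045, -0.074, 1],
    [0, 0, 0, 0.001, -0.077, -0.105, 1],
    [0, 0, 0, 0.001, -0.11, -0.134, 1]
  ]
}}

```text
clock: 6.02
eef_pos: [528.6, 141.5, 257.0]
tcp_rot: [3.139, -0.001, -0.0]
contact_force: [2.8, -6.5, 5.5]
opening: 0.149
grasp_force: 25.1
```

```bash
cat >> h.py <<'E'
def arc2(cy,cz,R,y0,z0,ts):
    "from commanded (y0,z0)"
    for t in ts:
        y=cy-R*np.cos(t);z=cz+R*np.sin(t)
        print([0,0,0,0,round((y0-y)/250,3),round((z0-z)/250,3),1],round(t,3),y.round(1),z.round(1))
E
python3 - <<'E'
from h import *
arc2(266.5,119,187,142.9,256.8,[.85+.06*k for k in range(1,9)])
E
```

```text
[0, 0, 0, 0, np.float64(-0.035), np.float64(-0.039), 1] 0.91 151.7 266.6
[0, 0, 0, 0, np.float64(-0.072), np.float64(-0.066), 1] 0.97 160.8 273.3
[0, 0, 0, 0, np.float64(-0.109), np.float64(-0.09), 1] 1.03 170.2 279.3
[0, 0, 0, 0, np.float64(-0.148), np.float64(-0.112), 1] 1.09 180.0 284.8
[0, 0, 0, 0, np.float64(-0.189), np.float64(-0.132), 1] 1.15 190.1 289.7
[0, 0, 0, 0, np.float64(-0.23), np.float64(-0.149), 1] 1.21 200.5 294.0
[0, 0, 0, 0, np.float64(-0.273), np.float64(-0.163), 1] 1.27 211.1 297.6
[0, 0, 0, 0, np.float64(-0.316), np.float64(-0.175), 1] 1.33 221.9 300.6
```

Call:
{"fn": "carry_out", "kwargs": {
  "series": [
    [0, 0, 0, 0, -0.035, -0.036, 1],
    [0, 0, 0, 0, -0.072, -0.065, 1],
    [0, 0, 0, 0, -0.109, -0.09, 1],
    [0, 0, 0, 0, -0.148, -0.112, 1]
  ]
}}

```text
clock: 6.52
eef_pos: [528.7, 179.4, 284.7]
tcp_rot: [3.14, -0.001, -0.001]
contact_force: [4.9, -2.0, 0.7]
opening: 0.152
grasp_force: 24.4
```

```bash
python3 - <<'E'
from h import *
arc2(266.5,119,187,179.9,284.8,[1.09+.06*k for k in range(1,9)])
E
```

```text
[0, 0, 0, 0, np.float64(-0.041), np.float64(-0.02), 1] 1.15 190.1 289.7
[0, 0, 0, 0, np.float64(-0.082), np.float64(-0.037), 1] 1.21 200.5 294.0
[0, 0, 0, 0, np.float64(-0.125), np.float64(-0.051), 1] 1.27 211.1 297.6
[0, 0, 0, 0, np.float64(-0.168), np.float64(-0.063), 1] 1.33 221.9 300.6
[0, 0, 0, 0, np.float64(-0.212), np.float64(-0.073), 1] 1.39 232.9 303.0
[0, 0, 0, 0, np.float64(-0.256), np.float64(-0.079), 1] 1.45 244.0 304.6
[0, 0, 0, 0, np.float64(-0.301), np.float64(-0.083), 1] 1.51 255.1 305.7
[0, 0, 0, 0, np.float64(-0.346), np.float64(-0.085), 1] 1.57 266.4 306.0
```

Call:
{"fn": "carry_out", "kwargs": {
  "series": [
    [0, 0, 0, 0, -0.041, -0.02, 1],
    [0, 0, 0, 0, -0.082, -0.037, 1],
    [0, 0, 0, 0, -0.125, -0.051, 1],
    [0, 0, 0, 0, -0.168, -0.063, 1],
    [0, 0, 0, 0, -0.212, -0.073, 1],
    [0, 0, 0, 0, -0.256, -0.079, 1],
    [0, 0, 0, 0, -0.301, -0.083, 1],
    [0, 0, 0, 0, -0.346, -0.085, 1]
  ]
}}

```text
clock: 7.52
eef_pos: [528.4, 267.1, 305.1]
tcp_rot: [-3.142, -0.0, -0.001]
contact_force: [6.0, -1.2, -0.1]
opening: 0.148
grasp_force: 25.1
```

Call:
{"fn": "carry_out", "kwargs": {
  "series": [
    [0, 0, 0, 0, -0.03, 0, 1],
    [0, 0, 0, 0, -0.06, 0.001, 1],
    [0, 0, 0, 0, -0.058, 0.006, 0.65],
    [0, 0, 0, 0, -0.046, 0.01, 0.5],
    [0, 0, 0, 0, -0.033, 0.014, 0.35],
    [0, 0, 0, 0, -0.02, 0.018, 0.2],
    [0, 0, 0, 0, -0.008, 0.02, 0.05],
    [0, 0, 0, 0, -0.008, 0.02, 0.05]
  ]
}}

```text
clock: 8.52
eef_pos: [528.3, 267.9, 300.0]
tcp_rot: [3.141, 0.0, -0.001]
contact_force: [0.0, 0.5, -0.7]
opening: 0.475
grasp_force: 0.2
```

```bash
python3 - <<'E'
from h import *
import cv2
a=r.grab_frame("side");b=r.grab_frame("top")
f=lambda m:cv2.resize(m[:,:,::-1],(400,400),interpolation=2)
cv2.imwrite("pics/c3.png",np.hstack([f(a[60:220,180:340]),f(b[120:280,130:290])]))
for n in("side","top"):
    for l in("handle",):
        for d in r.silhouettes(n,l)[:2]: print(n,l,d["score"],d["position"],d["region"].sum())
s=r.sense();print(s["contact_force"],s["opening"],s["eef_pos"])
E
```

```text
side handle 0.65 [157.5, 257.4] 940
top handle 0.48 [178.6, 230.6] 65
[ 0.2963997   1.63196485 -0.48918513] 0.4752104249991125 [528.31276273 268.37636607 300.01256094]
```

View pics/c3.png

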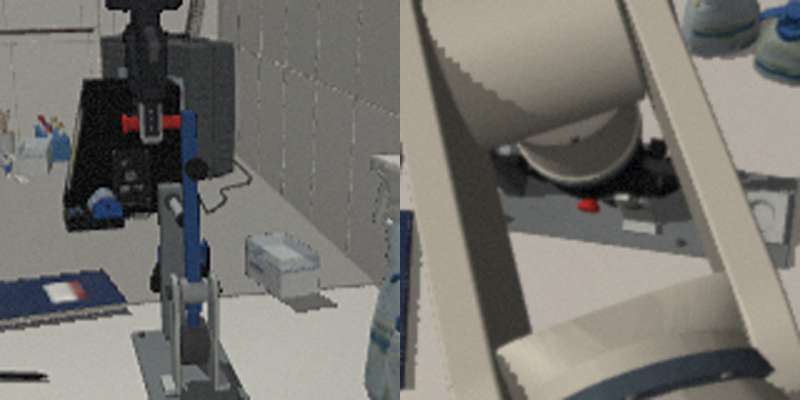

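```bash
python3 - <<'E'
from h import *
print(onz("top",(205.2,202),312))
b=r.grab_frame("top").astype(int)
m=(b[:,:,0]>120)&(b[:,:,1]<70)&(b[:,:,2]<70);m[:,260:]=0;v,u=np.nonzero(m);print(len(u),u.mean(),v.mean(),onz("top",(u.mean(),v.mean()),312))
E
```

```text
[505.74724186 282.31387161 312.        ]
17 203.64705882352942 201.05882352941177 [507.31966212 285.94224018 312.        ]
```

Call:
{"fn": "carry_out", "kwargs": {
  "series": [
    [0, 0, 0, 0, 0.014, 0.006, -0.1],
    [0, 0, 0, 0, 0.028, 0.012, -0.25],
    [0, 0, 0, 0, 0.042, 0.018, -0.42],
    [0, 0, 0, 0, 0.056, 0.024, -0.6],
    [0, 0, 0, 0, 0.048, 0.026, -0.6],
    [0, 0, 0, 0, 0.036, 0.028, -0.6],
    [0, 0, 0, 0, 0.024, 0.031, -0.6],
    [0, 0, 0, 0, 0.012, 0.034, -0.6]
  ]
}}

```text
clock: 9.78
eef_pos: [528.3, 265.8, 291.5]
tcp_rot: [-3.141, -0.0, -0.0]
contact_force: [0.7, -0.1, 0.8]
opening: 0.801
grasp_force: 0.3
```

```bash
cat >> h.py <<'E'
def red(z=300):
    b=r.grab_frame("top").astype(int)
    m=(b[:,:,0]>110)&(b[:,:,1]<75)&(b[:,:,2]<75);m[:,260:]=0;v,u=np.nonzero(m)
    s=r.sense();print(s["clock"],s["contact_force"].round(1),s["opening"].round(2),s["eef_pos"].round(1))
    if len(u):print(len(u),u.mean(),v.mean(),onz("top",(u.mean(),v.mean()),z).round(1))
E
python3 -c "
from h import *
red()"
```

```text
Traceback (most recent call last):
  File "h.py", line 43, in red
    s=r.sense();print(s["clock"],s["contact_force"].round(1),s["opening"].round(2),s["eef_pos"].round(1))
                                                             ^^^^^^^^^^^^^^^^^^
AttributeError: 'float' object has no attribute 'round'
```

```bash
sed -i 's/s\["opening"\].round(2)/round(s["opening"],2)/' h.py; python3 -c "
from h import *
red(310)"
```

```text
9.875 [1.  1.2 0.7] 0.8 [528.3 265.9 291.5]
43 153.53488372093022 212.02325581395348 [469.5 388.3 310. ]
```

```bash
python3 - <<'E'
from h import *
import cv2
a=r.grab_frame("side");b=r.grab_frame("top")
f=lambda m:cv2.resize(m[:,:,::-1],(400,400),interpolation=2)
cv2.imwrite("pics/c4.png",np.hstack([f(a[60:220,180:340]),f(b[120:280,130:290])]))
E
```

```text
(no output)
```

View pics/c4.png

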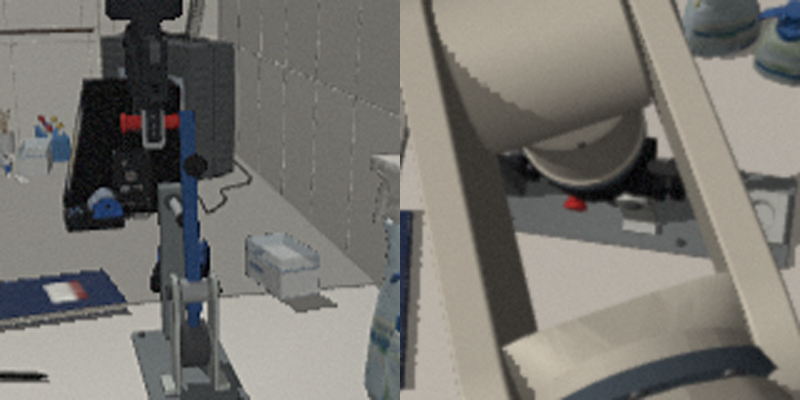

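Call:
{"fn": "carry_out", "kwargs": {
  "series": [
    [0, 0, 0, 0, -0.012, 0.002, -0.6],
    [0, 0, 0, 0, -0.024, 0.004, -0.6],
    [0, 0, 0, 0, -0.036, 0.006, -0.6],
    [0, 0, 0, 0, -0.048, 0.009, -0.6],
    [0, 0, 0, 0, -0.06, 0.012, -0.6],
    [0, 0, 0, 0, -0.072, 0.015, -0.6],
    [0, 0, 0, 0, -0.084, 0.018, -0.6],
    [0, 0, 0, 0, -0.096, 0.022, -0.6]
  ]
}}

```text
clock: 10.98
eef_pos: [528.3, 289.6, 286.0]
tcp_rot: [-3.142, 0.0, -0.001]
contact_force: [0.1, 0.9, -0.1]
opening: 0.802
grasp_force: 0.3
```

```bash
sed -i 's/m\[:,260:\]=0/m[:,260:]=0;m[:,:165]=0;m[:180]=0;m[225:]=0/' h.py; python3 -c "
from h import *
red(308)"
```

```text
11.025 [-0.   0.8  0.6] 0.8 [528.3 289.9 285.9]
17 187.47058823529412 200.0 [505.6 321.5 308. ]
```

Call:
{"fn": "carry_out", "kwargs": {
  "series": [
    [0, 0, 0, 0, -0.012, 0.004, -0.6],
    [0, 0, 0, 0, -0.024, 0.008, -0.6],
    [0, 0, 0, 0, -0.036, 0.012, -0.6],
    [0, 0, 0, 0, -0.048, 0.016, -0.6],
    [0, 0, 0, 0, -0.06, 0.021, -0.6],
    [0, 0, 0, 0, -0.072, 0.026, -0.6],
    [0, 0, 0, 0, -0.084, 0.031, -0.6],
    [0, 0, 0, 0, -0.096, 0.036, -0.6]
  ]
}}

```text
clock: 12.02
eef_pos: [528.3, 313.5, 276.9]
tcp_rot: [3.142, 0.0, -0.001]
contact_force: [0.3, 1.2, -0.1]
opening: 0.799
grasp_force: 0.3
```

```bash
python3 -c "
from h import *
red(299)"
```

```text
12.075 [ 0.3  0.7 -0.5] 0.8 [528.3 313.8 276.8]
12 177.5 199.5 [505.2 345.1 299. ]
```

Call:
{"fn": "carry_out", "kwargs": {
  "series": [
    [0, 0, 0, 0, -0.012, 0.005, -0.6],
    [0, 0, 0, 0, -0.024, 0.011, -0.6],
    [0, 0, 0, 0, -0.036, 0.017, -0.6],
    [0, 0, 0, 0, -0.048, 0.024, -0.6],
    [0, 0, 0, 0, -0.06, 0.031, -0.6],
    [0, 0, 0, 0, -0.072, 0.038, -0.6],
    [0, 0, 0, 0, -0.084, 0.045, -0.6],
    [0, 0, 0, 0, -0.096, 0.053, -0.6]
  ]
}}

```text
clock: 13.08
eef_pos: [528.4, 337.4, 263.7]
tcp_rot: [3.141, 0.0, -0.001]
contact_force: [1.0, 0.6, -0.1]
opening: 0.799
grasp_force: 0.0
```

```bash
python3 -c "
from h import *
red(285)"
```

```text
13.125 [-0.2 -0.5  0.2] 0.8 [528.3 337.7 263.4]
10 170.0 199.5 [505.3 365.  285. ]
```

Call:
{"fn": "carry_out", "kwargs": {
  "series": [
    [0, 0, 0, 0, -0.012, 0.007, -0.6],
    [0, 0, 0, 0, -0.024, 0.015, -0.6],
    [0, 0, 0, 0, -0.036, 0.023, -0.6],
    [0, 0, 0, 0, -0.048, 0.031, -0.6],
    [0, 0, 0, 0, -0.06, 0.039, -0.6]
  ]
}}

```text
clock: 13.75
eef_pos: [528.4, 352.5, 253.9]
tcp_rot: [3.142, 0.0, -0.001]
contact_force: [0.1, 0.2, -0.4]
opening: 0.798
grasp_force: 0.0
```

```bash
sed -i 's/:165\]/:150]/' h.py; python3 - <<'E'
from h import *
import cv2
red(285)
a=r.grab_frame("side");b=r.grab_frame("top")
f=lambda m:cv2.resize(m[:,:,::-1],(400,400),interpolation=2)
cv2.imwrite("pics/c5.png",np.hstack([f(a[60:220,180:340]),f(b[140:260,120:240])]))
E
```

```text
13.8 [-1.   0.8  0.4] 0.8 [528.2 352.8 253.6]
10 170.0 199.5 [505.3 365.  285. ]
```

View pics/c5.png

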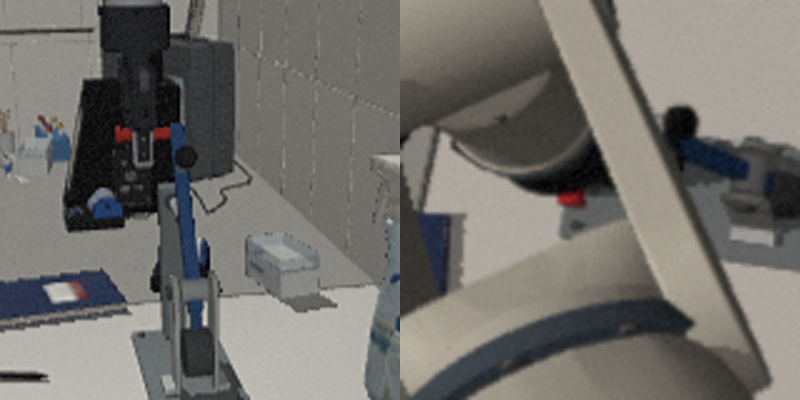

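Call:
{"fn": "carry_out", "kwargs": {
  "series": [
    [0, 0, 0, 0, 0, -0.1, -0.6],
    [0, 0, 0, 0, 0, -0.2, -0.6],
    [0, 0, 0, 0, 0, -0.35, -0.6],
    [0, 0, 0, 0, 0, -0.45, -0.6],
    [0, 0, 0, 0, 0, -0.45, -0.6],
    [0, 0, 0, 0, 0, -0.45, -0.6]
  ]
}}

```text
clock: 14.65
eef_pos: [528.0, 352.0, 365.5]
tcp_rot: [3.141, 0.001, -0.001]
contact_force: [0.4, 0.7, -0.2]
opening: 0.801
grasp_force: 0.0
```

```bash
python3 - <<'E'
from h import *
import cv2
red(285)
b=r.grab_frame("top")
A=cv2.imread("pics/side0.png")[:,:,::-1].astype(int);B=cv2.imread("pics/top0.png")[:,:,::-1].astype(int)
def rm(I,x0,x1,y0,y1):
    m=(I[:,:,0]>1.7*I[:,:,1])&(I[:,:,0]>80);k=np.zeros_like(m);k[y0:y1,x0:x1]=1;v,u=np.nonzero(m&k);return u,v
u,v=rm(B,320,345,185,210);t=np.array([u.mean(),v.mean()]);print(len(u),t)
u,v=rm(A,285,320,245,290);c=v<264;print(len(u),np.unique(v));s=np.array([u[c].mean(),v[c].mean()])
print(tri(s,t))
bu,bv=u[~c],v[~c];print("band",bu.min(),bu.max(),bv.min(),bv.max())
cv2.imwrite("pics/n.png",np.hstack([cv2.resize(b[170:230,255:315][:,:,::-1],(400,400),interpolation=2),cv2.resize(A[240:295,275:330][:,:,::-1].astype(np.uint8),(400,400),interpolation=2)]))
E
```

```text
14.7 [-0.1 -0.7 -0.4] 0.8 [527.9 352.  365.1]
47 170.7659574468085 194.7659574468085 [516.1 365.2 285. ]
25 [331.2  197.96]
67 [251 252 253 254 255 256 257 258 259 269 270 271]
(array([612.47325262, -36.75036816,  56.55178441]), np.float64(0.3255284514586947))
band 298 305 269 271
```

View pics/n.png

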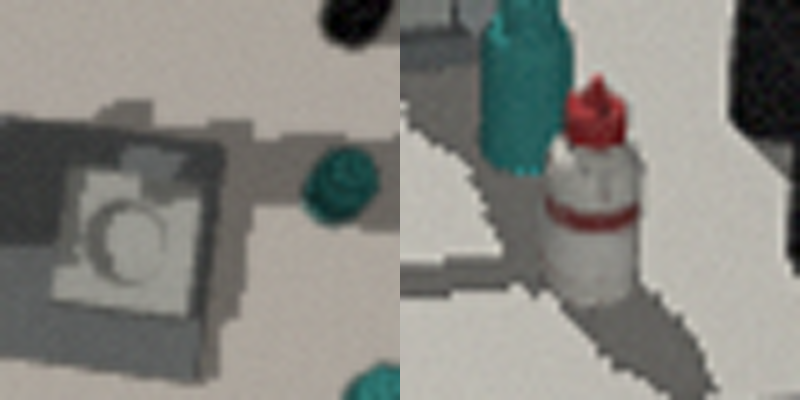

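```bash
python3 - <<'E'
from h import *
print("nest",onz("top",(273.6,205.9),32))
f=onz("side",(300.7,281.0),0);c=np.array(C["side"]["pose"])[:3,3];d=(f-c)[:2];d/=np.hypot(*d);print("foot ctr",f[:2]+14.5*d)
T2=lambda x,y:(255+x/6.667-.43,170+y/6.667-.43)
for p in[(78,168),(52,298),(192,318)]:print("blk",onz("top",T2(*p),32).round(1))
for p in[(222,150),(208,382)]:print("base",onz("top",T2(*p),12).round(1))
# nest bore via side
for q in [(570,121,32),(572,124,32)]: print(proj("side",q))
a=r.grab_frame("side")
import cv2
cv2.imwrite("pics/n2.png",cv2.resize(a[205:260,240:300][:,:,::-1],(600,550),interpolation=2))
E
```

```text
nest [570.16675496 124.66170376  32.        ]
foot ctr [614.56675448 -33.44884132]
blk [600.5 150.4  32. ]
blk [540.9 154.2  32. ]
blk [540.5  92.1  32. ]
base [622.2  86.2  12. ]
base [516.   80.2  12. ]
[266.45522453 231.55724723]
[266.98834446 230.89813329]
```

View pics/n2.png

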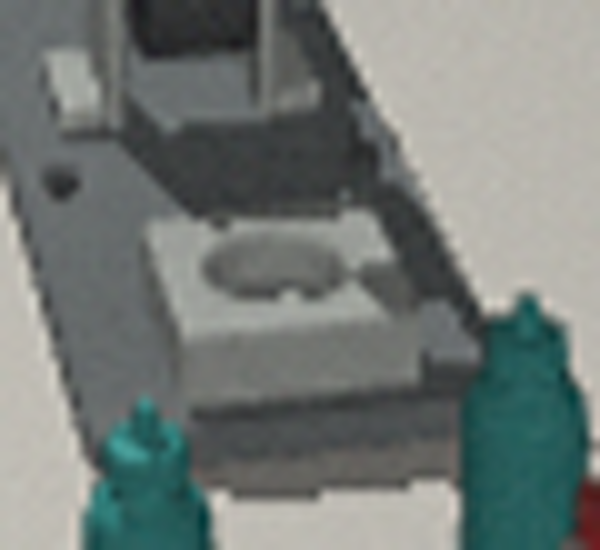

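Call:
{"fn": "carry_out", "kwargs": {
  "series": [
    [0, 0, -0.25, 0.24, 0.8, 0, -0.6],
    [0, 0, -0.25, 0.24, 0.8, 0, -0.6],
    [0, 0, -0.25, 0.24, 0.8, 0, -0.6],
    [0, 0, -0.25, 0.24, 0.8, 0, -0.6],
    [0, 0, -0.25, 0.24, 0.8, 0, -0.6],
    [0, 0, -0.25, 0.24, 0.8, 0, -0.6]
  ]
}}

```text
clock: 15.55
eef_pos: [588.1, 151.8, 365.7]
tcp_rot: [-3.141, 0.001, 0.783]
contact_force: [0.3, -0.3, 0.4]
opening: 0.801
grasp_force: 0.0
```

```bash
python3 - <<'E'
from h import *
rows([(613.3,-35,200,1.571,-.4)])
s=r.sense();print(s["eef_pos"],s["tcp_rot"],s["qpos"])
E
```

```text
[0, 0, np.float64(-0.2507), np.float64(-0.4558), np.float64(0.6006), np.float64(0.663), -0.4]
[588.09433541 151.792874   365.74918431] [-3.14086676e+00  1.02372430e-03  7.83284885e-01] [2.50067891e-01 2.30412251e-01 1.50484460e+00 1.06165215e-04
 1.40758638e+00 1.03756239e+00]
```

Call:
{"fn": "carry_out", "kwargs": {
  "series": [
    [0, 0, -0.251, -0.456, 0.6, 0.66, -0.03],
    [0, 0, -0.251, -0.456, 0.6, 0.66, -0.03],
    [0, 0, -0.251, -0.456, 0.6, 0.66, -0.03],
    [0, 0, -0.251, -0.456, 0.6, 0.66, -0.03],
    [0, 0, -0.251, -0.456, 0.6, 0.66, -0.03],
    [0, 0, -0.251, -0.456, 0.6, 0.66, -0.03],
    [0, 0, -0.251, -0.456, 0.6, 0.66, -0.03]
  ]
}}

```text
clock: 16.42
eef_pos: [613.9, -33.6, 201.9]
tcp_rot: [3.141, -0.0, 1.573]
contact_force: [0.3, -0.3, -0.1]
opening: 0.519
grasp_force: 0.0
```

```bash
python3 - <<'E'
from h import *
rows([(613.3,-35,z,1.571,-.03) for z in(100,60,30,20)])
print(tri(S(455,352),T(606,135))[0].round(),tri(S(486,402),T(696,155))[0].round())
E
```

```text
[0, 0, np.float64(0.0005), np.float64(-0.0056), np.float64(-0.0023), np.float64(0.4078), -0.03]
[0, 0, np.float64(0.0005), np.float64(-0.0056), np.float64(-0.0023), np.float64(0.5678), -0.03]
[0, 0, np.float64(0.0005), np.float64(-0.0056), np.float64(-0.0023), np.float64(0.6878), -0.03]
[0, 0, np.float64(0.0005), np.float64(-0.0056), np.float64(-0.0023), np.float64(0.7278), -0.03]
[695.  39.  63.] [690. -36.  63.]
```

Call:
{"fn": "carry_out", "kwargs": {
  "series": [
    [0, 0, 0, 0, 0, 0.2, -0.03],
    [0, 0, 0, 0, 0, 0.4, -0.03],
    [0, 0, 0, 0, 0, 0.52, -0.03],
    [0, 0, 0, 0, 0, 0.62, -0.03],
    [0, 0, 0, 0, 0, 0.7, -0.03],
    [0, 0, 0, 0, 0, 0.724, -0.03],
    [0, 0, 0, 0, 0, 0.724, -0.03]
  ]
}}

```text
clock: 17.3
eef_pos: [613.9, -34.2, 20.8]
tcp_rot: [3.141, -0.0, 1.573]
contact_force: [0.8, 0.5, 0.0]
opening: 0.522
grasp_force: 0.0
```

Call:
{"fn": "carry_out", "kwargs": {
  "series": [
    [0, 0, 0, 0, 0, 0, 0.1],
    [0, 0, 0, 0, 0, 0, 0.2],
    [0, 0, 0, 0, 0, 0, 0.3],
    [0, 0, 0, 0, 0, 0, 0.4],
    [0, 0, 0, 0, 0, 0, 0.6],
    [0, 0, 0, 0, 0, 0, 0.6]
  ],
  "force": 25
}}

```text
clock: 18.05
eef_pos: [613.8, -34.5, 21.1]
tcp_rot: [3.141, 0.0, 1.573]
contact_force: [-1.9, -0.3, 6.1]
opening: 0.331
grasp_force: 24.4
```

Call:
{"fn": "carry_out", "kwargs": {
  "series": [
    [0, 0, 0, 0, 0, -0.04, 0.6],
    [0, 0, 0, 0, 0, -0.12, 0.6],
    [0, 0, 0, 0, 0, -0.22, 0.6],
    [0, 0, 0, 0, 0, -0.32, 0.6],
    [0, 0, 0, 0, 0, -0.376, 0.6],
    [0, 0, 0, 0, 0, -0.376, 0.6]
  ]
}}

```text
clock: 18.8
eef_pos: [614.4, -34.4, 116.1]
tcp_rot: [3.139, 0.0, 1.573]
contact_force: [0.1, -1.0, -0.9]
opening: 0.328
grasp_force: 24.7
```

Call:
{"fn": "carry_out", "kwargs": {
  "series": [
    [0, 0, 0, 0.1, -0.02, 0, 0.6],
    [0, 0, 0, 0.22, -0.05, 0, 0.6],
    [0, 0, 0, 0.36, -0.09, 0, 0.6],
    [0, 0, 0, 0.48, -0.13, 0, 0.6],
    [0, 0, 0, 0.58, -0.16, 0, 0.6],
    [0, 0, 0, 0.633, -0.171, 0, 0.6],
    [0, 0, 0, 0.633, -0.171, 0.0, 0.6],
    [0, 0, 0, 0.633, -0.171, 0.0, 0.6]
  ]
}}

```text
clock: 19.8
eef_pos: [570.6, 123.1, 114.3]
tcp_rot: [-3.141, 0.0, 1.573]
contact_force: [-0.2, 0.2, -0.7]
opening: 0.331
grasp_force: 24.7
```

```bash
python3 - <<'E'
from h import *
import cv2
a=r.grab_frame("side");print(r.sense()["eef_pos"],r.sense()["opening"])
cv2.imwrite("pics/p.png",cv2.resize(a[165:260,230:320][:,:,::-1],(568,600),interpolation=2))
E
```

```text
[570.672932   122.92396558 114.3975196 ] 0.326561179476441
```

View pics/p.png

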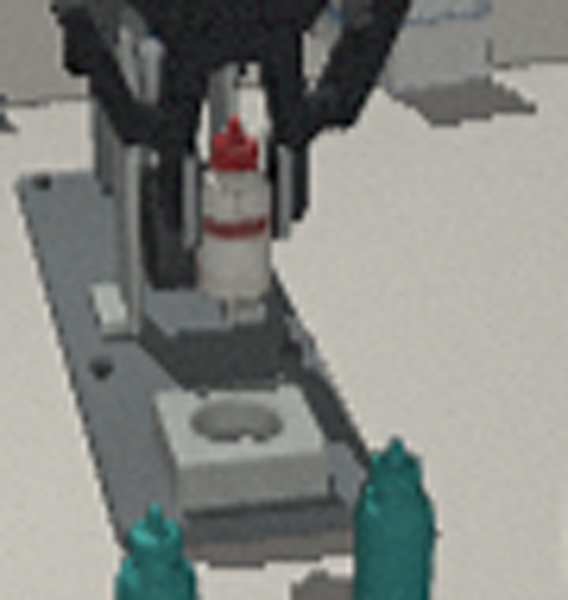

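```bash
python3 - <<'E'
from h import *
c=np.array(C["side"]["pose"])[:3,3]
f=onz("side",(266.8,211.6),93.3);d=(f-c)[:2];d/=np.hypot(*d);print("bottle ctr",f[:2]+14.5*d)
a=r.grab_frame("side").astype(int)
m=(a[:,:,0]>1.7*a[:,:,1])&(a[:,:,0]>80);k=np.zeros_like(m);k[180:193,255:280]=1;v,u=np.nonzero(m&k);print(u.mean(),v.mean())
print("cap at z",56.55+93.3,onz("side",(u.mean(),v.mean()),56.55+93.3))
print("nest side", onz("side",(267.05,231.15),32))
E
```

```text
bottle ctr [571.88497424 124.88337407]
266.7674418604651 188.27906976744185
cap at z 149.85 [571.44120015 122.07265269 149.85      ]
nest side [571.89080519 122.71500992  32.        ]
```

Call:
{"fn": "carry_out", "kwargs": {
  "series": [
    [0, 0, 0, 0, 0, 0.06, 0.6],
    [0, 0, 0, 0, 0, 0.12, 0.6],
    [0, 0, 0, 0, 0, 0.18, 0.6],
    [0, 0, 0, 0, 0, 0.22, 0.6],
    [0, 0, 0, 0, 0, 0.235, 0.6],
    [0, 0, 0, 0, 0, 0.25, 0.6],
    [0, 0, 0, 0, 0, 0.262, 0.6],
    [0, 0, 0, 0, 0, 0.262, 0.6]
  ]
}}

```text
clock: 20.9
eef_pos: [570.5, 123.8, 49.1]
tcp_rot: [3.141, -0.0, 1.573]
contact_force: [0.1, -0.3, -0.7]
opening: 0.332
grasp_force: 24.7
```

Call:
{"fn": "carry_out", "kwargs": {
  "series": [
    [0, 0, 0, 0, 0, 0.008, 0.6],
    [0, 0, 0, 0, 0, 0.016, 0.6],
    [0, 0, 0, 0, 0, 0.024, 0.6],
    [0, 0, 0, 0, 0, 0.032, 0.6],
    [0, 0, 0, 0, 0, 0.036, 0.6],
    [0, 0, 0, 0, 0, 0.036, 0.6]
  ]
}}

```text
clock: 21.65
eef_pos: [570.3, 123.7, 39.9]
tcp_rot: [-3.141, 0.0, 1.573]
contact_force: [-1.1, -0.0, -0.3]
opening: 0.329
grasp_force: 24.7
```

Call:
{"fn": "carry_out", "kwargs": {
  "series": [
    [0, 0, 0, 0, 0, 0.003, 0.6],
    [0, 0, 0, 0, 0, 0.006, 0.6],
    [0, 0, 0, 0, 0, 0.006, 0.6]
  ]
}}

```text
clock: 22.02
eef_pos: [570.5, 123.8, 39.1]
tcp_rot: [3.141, -0.0, 1.573]
contact_force: [-1.8, -0.5, 5.0]
opening: 0.331
grasp_force: 25.3
```

Call:
{"fn": "carry_out", "kwargs": {
  "series": [
    [0, 0, 0, 0, 0, 0, 0.3],
    [0, 0, 0, 0, 0, 0, 0.2],
    [0, 0, 0, 0, 0, 0, 0],
    [0, 0, 0, 0, 0, 0, -0.2],
    [0, 0, 0, 0, 0, 0, -0.2]
  ]
}}

```text
clock: 22.65
eef_pos: [570.4, 123.7, 38.5]
tcp_rot: [-3.141, 0.0, 1.573]
contact_force: [-0.8, 0.3, -1.2]
opening: 0.596
grasp_force: 0.0
```

Call:
{"fn": "carry_out", "kwargs": {
  "series": [
    [0, 0, 0, 0, 0, -0.06, -0.2],
    [0, 0, 0, 0, 0, -0.16, -0.2],
    [0, 0, 0, 0, 0, -0.3, -0.2],
    [0, 0, 0, 0, 0, -0.5, -0.2],
    [0, 0, 0, 0, 0, -0.7, -0.2],
    [0, 0, 0, 0, 0, -0.7, -0.2],
    [0, 0, 0, 0, 0, -0.7, -0.2]
  ]
}}

```text
clock: 23.52
eef_pos: [570.2, 123.7, 214.0]
tcp_rot: [3.141, -0.0, 1.573]
contact_force: [-0.4, -0.5, 0.3]
opening: 0.601
grasp_force: 0.0
```

```bash
python3 - <<'E'
from h import *
import cv2
a=r.grab_frame("side");s=r.sense();print(s["eef_pos"],s["contact_force"],s["clock"])
cv2.imwrite("pics/e.png",cv2.resize(a[60:300,170:370][:,:,::-1],(500,600),interpolation=2))
E
```

```text
[569.70697484 123.57705757 213.0559954 ] [-0.3117025  -0.61817808 -0.5225883 ] 23.575
```

View pics/e.png

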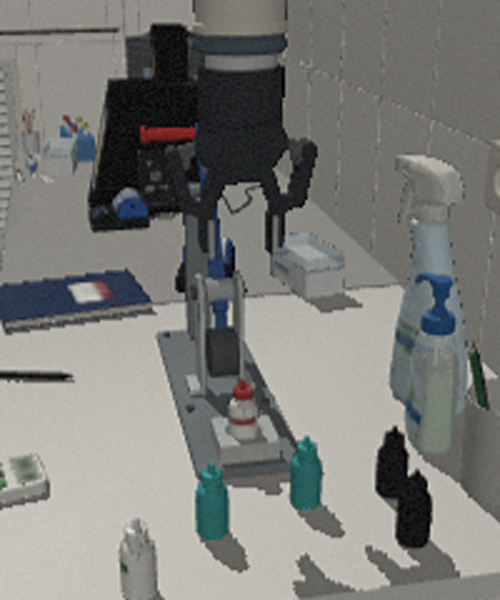

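The picture shows the red-capped bottle upright in the nest at about (240, 410). The press arm is open, with its red handle at (168, 133), and the other bottles are where they were.

```bash
python3 -c "
from rig import r
print(r.sign_off())"
```

```text
the job is handed in; nothing more can be done
None
```

I handed the job in at about 24 s. In the last picture the press arm rests open on its stop by itself, the red-capped bottle stands upright in the nest, and the white-capped bottle is where it was; the hand-in returned no verdict.

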